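Lock the blue bench power box

TASK

The lesson is over: lock the blue power box on the bench. Turn the key standing in its lid, back and forth as needed, to find the place where the yellow bolt on that lid is home in its keeper, its tip level with the keeper's outer face, neither short nor sticking out past it; then let go of the key and leave it there. Leave the grey box unlocked.

Things in the scene. Friction and masses are not known exactly. Their poses are not given: they have to be found in the camera images.
- blue_key (a point): Middle of the black upright wing of the key in the blue box's lid: 40 mm wide (this point's x axis), 10 thick (y), 32 high, 42 above the lid, 112 above the bench. It turns about z (up), friction about 0.1 N m, and stays as left. The unmarked angle where the lock engages lies 34 to 63 degrees from the start; turning past it by 30 degrees or more is possible.
- blue_bolt (a joint): Yellow bolt on the blue lid, 50 x 14 x 10 mm, in m: 0 = home, its tip level with the outer face of the keeper (two white cheeks, 18 mm long, at the lid's end); -0.02 = 20 mm short, +0.01 = sticks out 10 mm past. The blue key moves it 30 mm per rad (5 mm per 10 degrees); one turning sense brings it out, the other draws it back. Starts 18 to 33 mm short.
- grey_key (a point): Middle of the wing of the key in the grey box's lid, same key and axes. The two boxes differ only in paint and may stand either way round: fixed steel cases 204 x 134 mm, 70 high, key 45 mm from the lid's middle towards one end, bolt pointing to the other end; apart from the key nothing stands more than 16 mm above the lid.
- grey_bolt (a joint): Yellow bolt on the grey lid, read like the blue one; only the grey key drives it. Starts 18 to 33 mm short, unlocked.

How it is judged (in metres and radians):
At the end, for the whole second after the job is handed in: The tip of the blue box's bolt is within 6 mm of level with the keeper's outer face, short or past (its key within about 11 degrees of the engaging angle), and at rest; the grey box's bolt is still more than 10 mm short (value of joint blue_bolt between -0.006 and 0.006 m and velocity of joint blue_bolt between -0.005 and 0.005 m/s and value of joint grey_bolt below -0.01 m); the robot touches nothing.
It fails at once if the grey box is locked (its bolt within 8 mm of home) (value of joint grey_bolt above -0.008 m).
It also fails if it takes over 38 s, if anything falls off the work surface, if the arm or the gripper's body presses on something with over 40 N, if the wrist force passes 120 N, or if a joint passes its speed limit or range.

ROBOT

A 6-joint arm with a two-finger parallel gripper is mounted at the origin on the work surface. World frame = base frame: x ahead of the robot, y to its left, z up, the work surface at z = 0. Lengths are in mm, angles in rad, forces in N, time in s.
With the tool pointing down it reaches from about 275 to 750 mm from the base axis. Payload 10.2 kg.
Tool frame: the origin (TCP) lies at the very end of the fingers, on their centre line; the grasp point (between the pads) lies 19 mm behind it; x points along the fingers, y is the direction in which the jaws open and shut, and the axes are right-handed (so a half turn about x gives the same grasp; the last joint's range is limited). The gripper opens to 85 mm and grips with 20 to 120 N. Pads are 22 mm wide; open, the fingers measure 114 mm over their backs; the gripper's body (76 mm by 85 mm) begins 54 mm behind the grasp point. The pads swing forward as they close: fully open they stand 13 mm farther back than shut.
Start: joints at [-1.521, 0.313, 1.498, -0, 1.331, -0.223], TCP at [141.437, -505.595, 209.594] pointing down, gripper open.
Joint ranges: [-2.94, 2.94], [-0.97, 2.17], [0.19, 2.56], [-1.23, 4.37], [0.02, 3.11], [-2.88, 2.88]. Speed limits (rad/s): [2.39, 2.39, 3.01, 3.14, 3.14, 3.14].

INTERFACE

Orientations are given as a unit quaternion [w, x, y, z].
In Python, from rig import ctrl, viewer, finish_job gives the robot as it stands.
- The arm moves only by the tool carry_out, never from a script. Its argument "targets" is a list of rows, each an object of numbers: "x", "y", "z": the shift along the world's x, y, z in m; "ax", "ay", "az": the turn, a rotation vector about the world's x, y, z in rad; "hand": the opening, from -1 (shut) to 1 (fully open). A call has 1 to 5 rows; each row is the pose to reach, as a shift and turn from the pose commanded when the call began; what a row does not reach only later rows make up. A row lasts 1/8 s, in which the tool goes at most 62.5 mm and 10.7 degrees, less where a joint would pass 70% of its speed; a pose out of reach is approached as far as the arm can. A call with a gripper value outside its range is refused whole. The fingers move at their own pace and stop on an object; "grip_force" is the grip in N (left out, the last holds). Time passes only in rows, so rows that repeat a pose let the fingers close. It gives the time, the measured TCP pose, the force and the opening at its end, in the units of the state.
- ctrl.sense(): the state, without advancing time (a new reading comes with each control period).
- viewer.capture(name): name is "scene" or "top"; returns the picture (384x512x3 uint8, blue, green, red); there is no depth.
- viewer.camera_info(name): a dict with "fx", "fy", "cx", "cy" (pixels), "R" (3x3) and "t" (3): a world point X has camera coordinates R X + t. Camera axes: x right, y down, z forward; pixel columns grow to the right and rows downward; lengths in mm; the calibration is good to about 2 mm. A picture is of the moment at which its call begins. camera_info takes no time and is no camera call.
- finish_job(): hands the job in, once; it reports no verdict.
The state is a dict: "time_s": time; "joints": joint angles; "dq": joint speeds; "tau": joint torques, N m; "eef_pos": TCP position; "ee_rot": TCP orientation; "force": force on the tool from outside, world axes, zero at the start; "wrist_torque": the same for the moment, N m; "grip_width": opening from 0.0 (shut) to 1.0 (fully open).
Only numpy, scipy, OpenCV 4.12 (cv2) and the standard library are available. Lean on these libraries where they do the work, as an engineer would, in place of code of your own. Each camera call takes 0.05 s, during which the arm holds its last target. There are 200 camera calls.

## Working session

There is one attempt and no reset: what is moved stays moved. The work goes in short steps, Python scripts to look and compute and a tool call to move; the robot and the scene stay as the last step left them, time stands still between calls to the robot, and variables do not carry over. Pictures are saved under pics/ and viewed, about 8 in all and at most 12, crops included, and the job is handed in when it is done.

Besides the shell and the picture viewer there is one more tool, called as name(argument=value, ...) on one line, values as JSON. carry_out: Moves the arm, as the interface text tells. Its arguments: {"type":"object","properties":{"targets":{"type":"array"},"grip_force":{"type":"number"}},"required":["targets"]}

```bash
mkdir -p pics
python3 - <<'E'
from rig import ctrl, viewer
import cv2,numpy as np
for n in("top","scene"):
    im=viewer.capture(n);cv2.imwrite(f"pics/{n}0.png",im)
    c=viewer.camera_info(n);print(n,{k:np.round(v,3).tolist() for k,v in c.items()})
s=ctrl.sense();print(s)
E
```

```text
top {'fx': 496.295, 'fy': 496.295, 'cx': 247.7, 'cy': 194.599, 'R': [[-0.162, -0.987, 0.004], [-0.961, 0.157, -0.226], [0.222, -0.041, -0.974]], 't': [66.205, 593.645, 904.546]}
scene {'fx': 452.443, 'fy': 452.443, 'cx': 253.659, 'cy': 191.714, 'R': [[0.783, 0.622, 0.018], [0.364, -0.434, -0.824], [-0.504, 0.652, -0.566]], 't': [-421.689, -108.49, 1166.427]}
{'time_s': 0.1, 'joints': array([-1.52139581e+00,  3.13386216e-01,  1.49831146e+00,  4.84155798e-05,
        1.33099984e+00, -2.23396542e-01]), 'dq': array([-0.00013743, -0.00011575, -0.00295117, -0.00029145, -0.00190887,
        0.00099874]), 'tau': array([ 2.57778294e-03, -4.12905014e+01, -2.60145289e+01, -9.32859916e-05,
        2.98811727e-03, -7.94585389e-06]), 'eef_pos': array([ 141.43987229, -505.3479097 ,  209.11501579]), 'ee_rot': array([ 0.09575778,  0.70059022,  0.09653319, -0.70048921]), 'force': array([ 0.42226287, -0.7089002 ,  0.59823869]), 'wrist_torque': array([ 0.01064302,  0.04205721, -0.00249948]), 'grip_width': 1.0030888890468983}
```

View pics/top0.png

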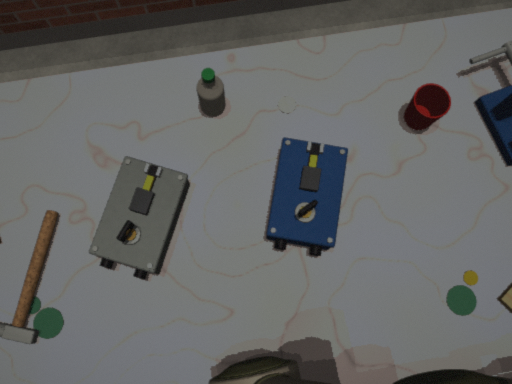

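View pics/scene0.png

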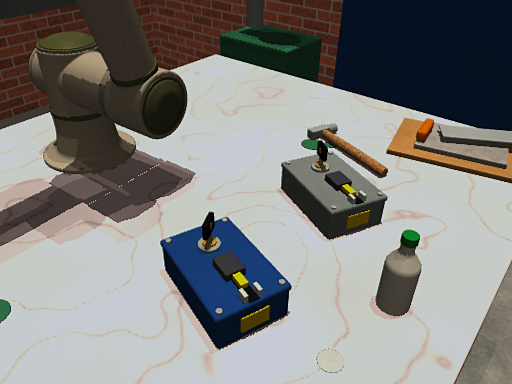

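```bash
python3 - <<'E'
import cv2,numpy as np
a=cv2.imread("pics/top0.png")[130:260,255:360];b=cv2.imread("pics/scene0.png")[200:350,150:300]
a=cv2.resize(a,None,fx=4.5,fy=4.5,interpolation=2)[:585];b=cv2.resize(b,(0,0),fx=4,fy=4,interpolation=2)
h=600
a=cv2.copyMakeBorder(a,0,h-a.shape[0],0,0,0)
b=cv2.resize(b,(327,327))
c=np.zeros((600,800,3),np.uint8);c[:,:a.shape[1]]=a;c[:327,473:800]=b
cv2.imwrite("pics/crop1.png",c)
E
cat > h.py <<'E'
from rig import viewer
import numpy as np
def ray(n,u,v,z):
    c=viewer.camera_info(n);R=np.array(c["R"]);t=np.array(c["t"])
    d=R.T@[(u-c["cx"])/c["fx"],(v-c["cy"])/c["fy"],1];o=-R.T@t
    return o+d*(z-o[2])/d[2]
def proj(n,X):
    c=viewer.camera_info(n);p=np.array(c["R"])@X+np.array(c["t"])
    return np.array([c["fx"]*p[0]/p[2]+c["cx"],c["fy"]*p[1]/p[2]+c["cy"]])
E
```

```text
(no output)
```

View pics/crop1.png

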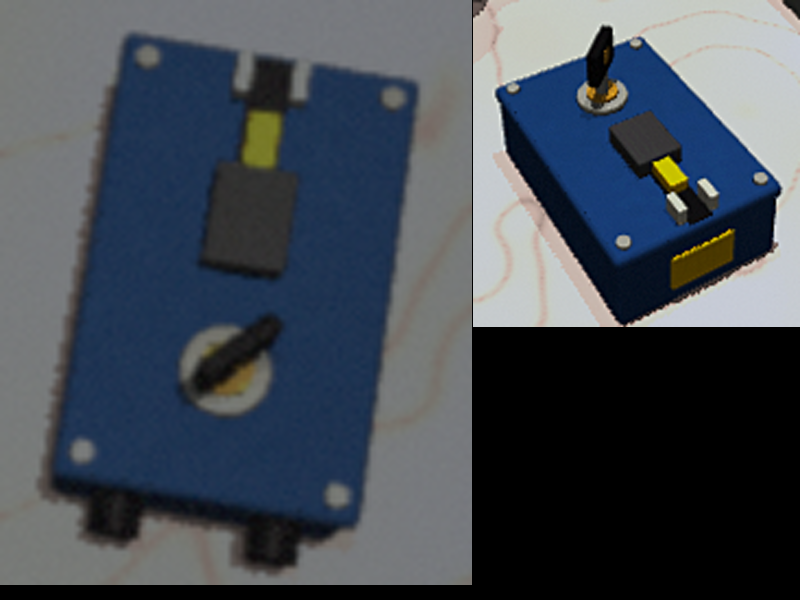

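Run:
```python
from h import *
f=lambda x,y:(255+(x+.5)/4.5-.5,130+(y+.5)/4.5-.5)
P={k:ray("top",*f(*v[:2]),v[2]) for k,v in dict(TL=(127,36,70),TR=(416,82,70),BR=(355,522,70),BL=(57,478,70),ring=(226,370,72),wa=(204,376,128),wb=(274,322,128),tip=(263,112,80),keepout=(275,60,78),keepin=(270,100,78)).items()}
for k,v in P.items():print(k,v.round(1))
print([np.linalg.norm(P[a]-P[b]).round(1) for a,b in(("TL","TR"),("TR","BR"),("BL","TL"),("wa","wb"))])
m=(P["TL"]+P["TR"]+P["BR"]+P["BL"])/4;u=P["TL"]+P["TR"]-P["BR"]-P["BL"];u/=np.linalg.norm(u)
k=m-45*u;print("mid",m,"u",u,"yaw",np.degrees(np.arctan2(u[1],u[0])),"key pred",k, "wing mid",(P["wa"]+P["wb"])/2)
w=P["wb"]-P["wa"];print("wing ang",np.degrees(np.arctan2(w[1],w[0])))
print("tip along",(P["tip"]-m)@u)
# grey
kg=ray("top",128,232,112);print("grey key",kg)
for a in range(0,180,10):0
for cz in (96,128):
  for s in(-20,20):
    d=w/np.linalg.norm(w); X=np.array([k[0],k[1],cz])+s*d; p=proj("top",X);q=proj("scene",X);print(cz,s,((p-[255,130])*4.5).round(),((q-[150,200])*327/150+[473,0]).round())
from scipy.spatial.transform import Rotation as Ro
from rig import ctrl
q=ctrl.sense()["ee_rot"];M=Ro.from_quat(np.r_[q[1:],q[0]]).as_matrix();print(M.round(3))
```

```text
TL [ 700.5 -119.3   70. ]
TR [ 658.7 -242.2   70. ]
BR [ 470.9 -176.1   70. ]
BL [509.9 -54.5  70. ]
ring [ 543.9 -134.1   72. ]
wa [ 533.3 -116.4  128. ]
wb [ 550.6 -148.6  128. ]
tip [ 653.  -170.5   80. ]
keepout [ 676.3 -180.7   78. ]
keepin [ 658.5 -175.    78. ]
[np.float64(129.9), np.float64(199.1), np.float64(201.4), np.float64(36.6)]
mid [ 584.9898274  -148.03225365   70.        ] u [ 0.94505527 -0.32691059  0.        ] yaw -19.081367863365113 key pred [ 542.46234021 -133.32127702   70.        ] wing mid [ 541.93631777 -132.48956061  128.        ]
wing ang -61.700335355102894
tip along 71.63727496259862
grey key [552.38601244 199.15383449 112.        ]
96 -20 [193. 390.] [603.  55.]
96 20 [267. 333.] [590.  88.]
128 -20 [201. 375.] [602.  22.]
128 20 [277. 316.] [588.  54.]
[[-0.     0.269 -0.963]
 [ 0.001 -0.963 -0.269]
 [-1.    -0.001 -0.   ]]
```

carry_out(targets=[{"x":0.04,"y":0.037,"az":0.178,"hand":1},{"x":0.08,"y":0.074,"az":0.356,"hand":1},{"x":0.12,"y":0.111,"az":0.534,"hand":1},{"x":0.16,"y":0.148,"az":0.712,"hand":1},{"x":0.2,"y":0.186,"az":0.89,"hand":1}], grip_force=25)

```text
invalid input at $.targets[0]: expected keys x, y, z, ax, ay, az, hand
```

carry_out(targets=[{"x":0.04,"y":0.037,"az":0.178,"hand":1},{"x":0.08,"y":0.074,"az":0.356,"hand":1},{"x":0.12,"y":0.111,"az":0.534,"hand":1},{"x":0.16,"y":0.148,"az":0.712,"hand":1},{"x":0.2,"y":0.186,"az":0.89,"hand":1}])

```text
invalid input at $.targets[0]: expected keys x, y, z, ax, ay, az, hand
```

```bash
cat >> h.py <<'E'
from rig import ctrl
from scipy.spatial.transform import Rotation as Ro
def st():
    s=ctrl.sense();q=s["ee_rot"];M=Ro.from_quat(np.r_[q[1:],q[0]]).as_matrix()
    print("t",s["time_s"],"pos",s["eef_pos"].round(1),"jawyaw",np.degrees(np.arctan2(M[1,1],M[0,1])).round(1),"down",M[:,0].round(3),"F",s["force"].round(1),"T",s["wrist_torque"].round(2),"w",round(s["grip_width"],3),"j",s["joints"].round(2))
E
python3 -c "from h import *;st()"
```

```text
t 0.1 pos [ 141.4 -505.3  209.1] jawyaw -74.4 down [-0.     0.001 -1.   ] F [ 0.4 -0.7  0.6] T [ 0.01  0.04 -0.  ] w 1.003 j [-1.52  0.31  1.5   0.    1.33 -0.22]
```

carry_out(targets=[{"x":0.04,"y":0.037,"z":0,"ax":0,"ay":0,"az":0.178,"hand":1},{"x":0.08,"y":0.074,"z":0,"ax":0,"ay":0,"az":0.356,"hand":1},{"x":0.12,"y":0.111,"z":0,"ax":0,"ay":0,"az":0.534,"hand":1},{"x":0.16,"y":0.148,"z":0,"ax":0,"ay":0,"az":0.712,"hand":1},{"x":0.2,"y":0.186,"z":0,"ax":0,"ay":0,"az":0.89,"hand":1}], grip_force=25)

```text
time_s: 0.72
eef_pos: [342.4, -318.1, 209.5]
ee_rot: [0.39, 0.59, 0.39, -0.59]
force: [0.9, -0.4, -0.3]
grip_width: 1.001
```

carry_out(targets=[{"x":0.04,"y":0.037,"z":0,"ax":0,"ay":0,"az":0.178,"hand":1},{"x":0.08,"y":0.074,"z":0,"ax":0,"ay":0,"az":0.356,"hand":1},{"x":0.12,"y":0.111,"z":0,"ax":0,"ay":0,"az":0.534,"hand":1},{"x":0.16,"y":0.148,"z":0,"ax":0,"ay":0,"az":0.712,"hand":1},{"x":0.2,"y":0.186,"z":0,"ax":0,"ay":0,"az":0.89,"hand":1}])

```text
time_s: 1.35
eef_pos: [542.5, -132.1, 209.3]
ee_rot: [0.606, 0.364, 0.606, -0.364]
force: [1.1, -2.1, 0.4]
grip_width: 1.0
```

```bash
python3 -c "from h import *;st()"
```

```text
t 1.35 pos [ 542.5 -132.1  209.3] jawyaw 28.0 down [-0.  0. -1.] F [ 1.1 -2.1  0.4] T [-0.01  0.02 -0.01] w 1.0 j [-0.45  0.39  1.39 -0.    1.36 -0.94]
```

carry_out(targets=[{"x":0,"y":-0.001,"z":-0.04,"ax":0,"ay":0,"az":0,"hand":1},{"x":0,"y":-0.001,"z":-0.08,"ax":0,"ay":0,"az":0,"hand":1},{"x":0,"y":-0.001,"z":-0.112,"ax":0,"ay":0,"az":0,"hand":1},{"x":0,"y":-0.001,"z":-0.112,"ax":0,"ay":0,"az":0,"hand":0},{"x":0,"y":-0.001,"z":-0.112,"ax":0,"ay":0,"az":0,"hand":-1}])

```text
time_s: 1.98
eef_pos: [542.1, -134.9, 98.9]
ee_rot: [0.606, 0.366, 0.604, -0.366]
force: [0.5, -1.2, 0.4]
grip_width: 0.606
```

carry_out(targets=[{"x":0,"y":0,"z":0,"ax":0,"ay":0,"az":0,"hand":-1},{"x":0,"y":0,"z":0,"ax":0,"ay":0,"az":0,"hand":-1},{"x":0,"y":0,"z":0,"ax":0,"ay":0,"az":0,"hand":-1},{"x":0,"y":0,"z":0,"ax":0,"ay":0,"az":0,"hand":-1},{"x":0,"y":0,"z":0,"ax":0,"ay":0,"az":0,"hand":-1}])

```text
time_s: 2.6
eef_pos: [543.8, -133.8, 99.0]
ee_rot: [0.607, 0.368, 0.603, -0.365]
force: [9.7, 5.6, 1.3]
grip_width: 0.108
```

```bash
cat > look.py <<'E'
import sys,cv2
from h import *
st();c=[]
for n,(x,y,w,h) in(("top",(255,120,110,140)),("scene",(150,200,150,150))):
    im=viewer.capture(n)[y:y+h,x:x+w];c.append(cv2.resize(im,(round(w*560/h*.7) if 0 else round(w*400/h),400),interpolation=2))
cv2.imwrite(sys.argv[1],np.hstack(c))
E
python3 look.py pics/g1.png
```

```text
t 2.6 pos [ 543.8 -133.8   99. ] jawyaw 27.6 down [ 0.007  0.    -1.   ] F [9.7 5.6 1.3] T [ 0.98 -1.61 -0.03] w 0.108 j [-0.45  0.49  1.54  0.    1.1  -0.94]
```

View pics/g1.png

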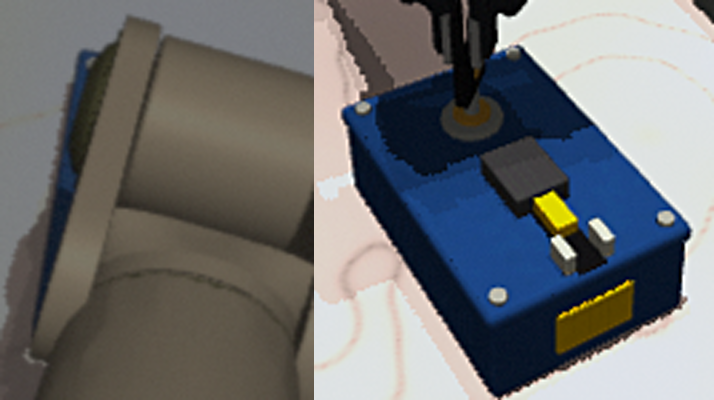

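carry_out(targets=[{"x":0.002,"y":0.001,"z":0,"ax":0,"ay":0,"az":0.1,"hand":-1},{"x":0.002,"y":0.001,"z":0,"ax":0,"ay":0,"az":0.2,"hand":-1},{"x":0.002,"y":0.001,"z":0,"ax":0,"ay":0,"az":0.3,"hand":-1},{"x":0.002,"y":0.001,"z":0,"ax":0,"ay":0,"az":0.3,"hand":-1}])

```text
time_s: 3.2
eef_pos: [544.5, -133.6, 98.9]
ee_rot: [0.654, 0.272, 0.652, -0.272]
force: [3.5, 3.6, 5.8]
grip_width: 0.104
```

```bash
python3 look.py pics/g2.png
```

```text
t 3.2 pos [ 544.5 -133.6   98.9] jawyaw 44.8 down [ 0.003 -0.001 -1.   ] F [3.5 3.6 5.8] T [ 0.42 -0.38  0.14] w 0.104 j [-0.45  0.5   1.54  0.    1.11 -1.23]
```

View pics/g2.png

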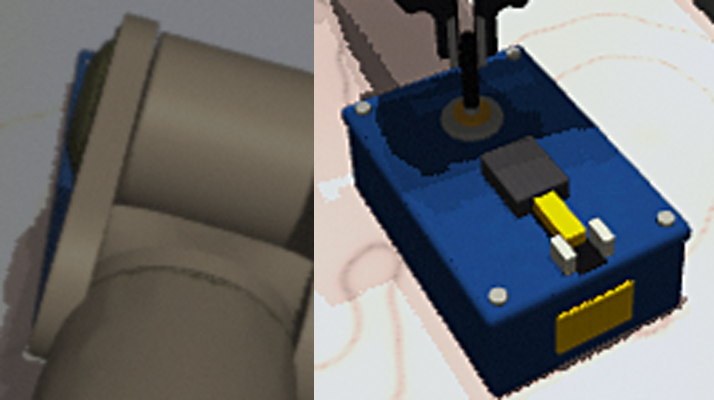

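carry_out(targets=[{"x":0.001,"y":0.001,"z":0,"ax":0,"ay":0,"az":0.12,"hand":-1},{"x":0.001,"y":0.001,"z":0,"ax":0,"ay":0,"az":0.24,"hand":-1},{"x":0.001,"y":0.001,"z":0,"ax":0,"ay":0,"az":0.36,"hand":-1},{"x":0.001,"y":0.001,"z":0,"ax":0,"ay":0,"az":0.45,"hand":-1},{"x":0.001,"y":0.001,"z":0,"ax":0,"ay":0,"az":0.45,"hand":-1}])

```text
time_s: 3.92
eef_pos: [545.0, -133.1, 98.9]
ee_rot: [0.698, 0.119, 0.696, -0.12]
force: [0.1, -0.4, 7.5]
grip_width: 0.101
```

Run:
```python
import cv2
from h import *
st()
im=viewer.capture("scene");cv2.imwrite("pics/s3.png",im)
cv2.imwrite("pics/g3.png",cv2.resize(im[255:325,215:285],None,fx=8,fy=8,interpolation=2))
```

```text
t 3.925 pos [ 545.  -133.1   98.9] jawyaw 70.5 down [ 0.002 -0.001 -1.   ] F [ 0.1 -0.4  7.5] T [-0.06 -0.01  0.07] w 0.101 j [-0.45  0.5   1.53 -0.    1.11 -1.68]
```

View pics/g3.png

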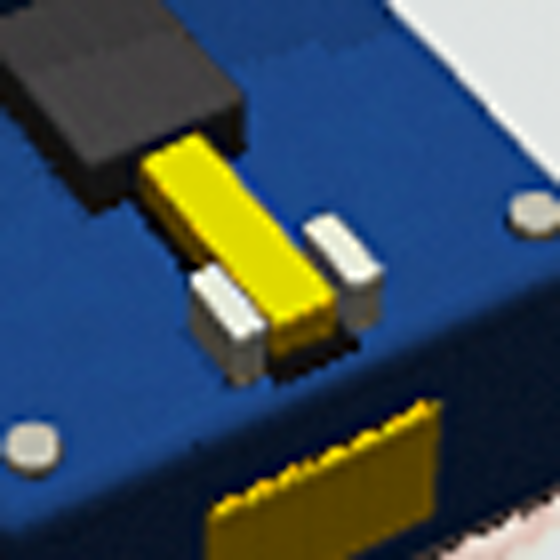

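Run:
```python
from h import *
f=lambda x,y:(215+(x+.5)/8-.5,255+(y+.5)/8-.5)
m=np.array([585,-148,70.]);u=np.array([.945,-.327,0]);v=np.array([.327,.945,0])
def al(x,y,z):
    P=ray("scene",*f(x,y),z)-m;return (P@u).round(1),(P@v).round(1)
X=m+95*u
for d in (10*u,10*v,np.array([0,0,10.])):print(((proj("scene",X+d)-proj("scene",X))*8).round(1))
print("cheek bottoms",[al(*p,70) for p in((238,385),(265,372),(355,333),(380,320))])
for z in(80,82,84,86):print(z,"cheek tops",[al(*p,z) for p in((236,340),(268,325),(345,283),(383,265),(210,262),(325,212))])
for z in(80,81,82,83,84):print(z,"bolt top tip",[al(*p,z) for p in((273,328),(335,300))])
for z in(70,71,72,73):print(z,"bolt bot tip",[al(*p,z) for p in((273,360),(335,333))])
print("black end",[al(*p,70.5) for p in((280,380),(357,343))])
```

```text
[29.1 35.4]
[ 45.4 -21.3]
[  0.8 -37.7]
cheek bottoms [(np.float64(97.5), np.float64(-13.8)), (np.float64(97.5), np.float64(-8.0)), (np.float64(98.2), np.float64(11.3)), (np.float64(97.9), np.float64(17.0))]
80 cheek tops [(np.float64(95.8), np.float64(-13.3)), (np.float64(95.8), np.float64(-6.4)), (np.float64(94.5), np.float64(11.2)), (np.float64(94.4), np.float64(19.6)), (np.float64(77.0), np.float64(-7.4)), (np.float64(77.4), np.float64(17.7))]
82 cheek tops [(np.float64(97.4), np.float64(-14.2)), (np.float64(97.3), np.float64(-7.4)), (np.float64(96.1), np.float64(10.1)), (np.float64(96.0), np.float64(18.5)), (np.float64(78.6), np.float64(-8.4)), (np.float64(79.0), np.float64(16.6))]
84 cheek tops [(np.float64(98.9), np.float64(-15.2)), (np.float64(98.9), np.float64(-8.4)), (np.float64(97.6), np.float64(9.0)), (np.float64(97.5), np.float64(17.4)), (np.float64(80.2), np.float64(-9.4)), (np.float64(80.6), np.float64(15.5))]
86 cheek tops [(np.float64(100.5), np.float64(-16.2)), (np.float64(100.4), np.float64(-9.4)), (np.float64(99.2), np.float64(8.0)), (np.float64(99.1), np.float64(
[... 303 characters left out ...]
, np.float64(-7.0)), (np.float64(98.6), np.float64(6.3))]
83 bolt top tip [(np.float64(99.2), np.float64(-7.5)), (np.float64(99.4), np.float64(5.7))]
84 bolt top tip [(np.float64(100.0), np.float64(-8.0)), (np.float64(100.2), np.float64(5.2))]
70 bolt bot tip [(np.float64(95.8), np.float64(-5.2)), (np.float64(96.2), np.float64(8.1))]
71 bolt bot tip [(np.float64(96.5), np.float64(-5.7)), (np.float64(97.0), np.float64(7.6))]
72 bolt bot tip [(np.float64(97.3), np.float64(-6.2)), (np.float64(97.7), np.float64(7.1))]
73 bolt bot tip [(np.float64(98.1), np.float64(-6.6)), (np.float64(98.5), np.float64(6.6))]
black end [(np.float64(100.9), np.float64(-6.9)), (np.float64(100.8), np.float64(10.0))]
```

carry_out(targets=[{"x":0,"y":0,"z":0,"ax":0,"ay":0,"az":0,"hand":0.5},{"x":0,"y":0,"z":0,"ax":0,"ay":0,"az":0,"hand":1},{"x":0,"y":0,"z":0,"ax":0,"ay":0,"az":0,"hand":1},{"x":0,"y":0,"z":0.05,"ax":0,"ay":0,"az":0,"hand":1},{"x":0,"y":0,"z":0.11,"ax":0,"ay":0,"az":0,"hand":1}])

```text
time_s: 4.6
eef_pos: [543.8, -132.4, 208.2]
ee_rot: [0.696, 0.12, 0.698, -0.119]
force: [0.7, -0.5, -0.2]
grip_width: 1.002
```

carry_out(targets=[{"x":-0.04,"y":-0.04,"z":0,"ax":0,"ay":0,"az":0,"hand":1},{"x":-0.08,"y":-0.08,"z":0,"ax":0,"ay":0,"az":0,"hand":1},{"x":-0.12,"y":-0.12,"z":0,"ax":0,"ay":0,"az":0,"hand":1},{"x":-0.16,"y":-0.16,"z":0,"ax":0,"ay":0,"az":0,"hand":1},{"x":-0.2,"y":-0.2,"z":0,"ax":0,"ay":0,"az":0,"hand":1}])

```text
time_s: 5.22
eef_pos: [343.0, -333.6, 207.7]
ee_rot: [0.697, 0.119, 0.697, -0.119]
force: [1.1, -0.1, -0.6]
grip_width: 1.003
```

Run:
```python
import cv2
from h import *
st()
a=viewer.capture("top");b=viewer.capture("scene")
a=cv2.resize(a[130:240,265:355],None,fx=5,fy=5,interpolation=2)
b=cv2.resize(b[270:315,230:270],None,fx=8,fy=8,interpolation=2)
c=np.zeros((550,770,3),np.uint8);c[:550,:450]=a;c[:360,450:770]=b
cv2.imwrite("pics/g4.png",cv2.convertScaleAbs(c,alpha=1.5))
```

```text
t 5.225 pos [ 343.  -333.6  207.7] jawyaw 70.6 down [ 0. -0. -1.] F [ 1.1 -0.1 -0.6] T [0.01 0.02 0.03] w 1.003 j [-1.02  0.21  1.63 -0.    1.29 -2.25]
```

View pics/g4.png

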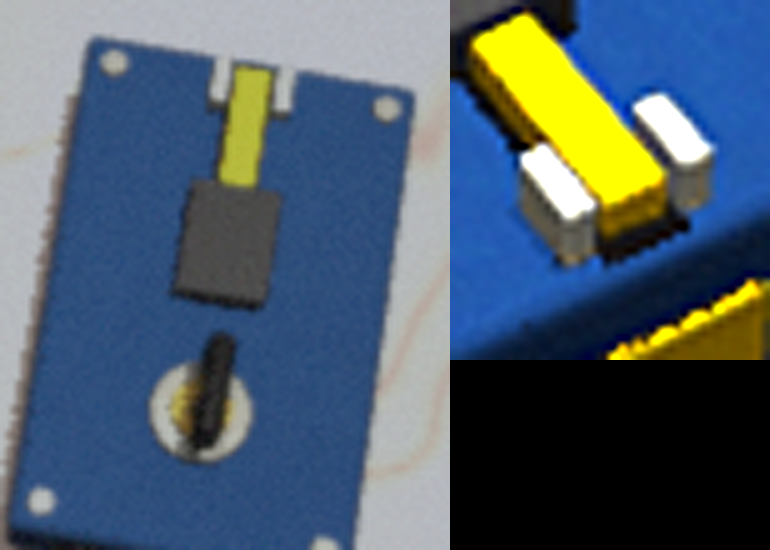

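```bash
python3 -c "
from rig import finish_job
print(finish_job())"
```

```text
the job is handed in; nothing more can be done
None
```

I turned the blue key about 43° counter-clockwise, let go, backed the arm off and handed the job in at about 5.2 s; no verdict was reported.

- **Blue bolt:** Before I let go, the scene camera put the tip level with the keeper's outer face, to within about 1 to 2 mm. In the top view after release it looked about 1 to 2 mm short. The two views differ slightly, but both are inside the 6 mm tolerance. The scene view looked the same after release.
- **Turn against travel:** 43° should move the bolt about 22.5 mm. It started about 25 mm short by the top view, which would leave it about 2.5 mm short. That also fits.
- **Grey box:** I never went near it or touched it, and I did not measure its bolt again at the end.
- **Robot:** The gripper is open and more than 280 mm away from the key, with about zero force on the tool. The highest force I saw was about 11 N, while gripping the key.

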